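# Dock the headphone amplifier

### The job

Push the blue headphone amplifier along the dark grey board and down the lane between the two orange guide rails until its far end rests against the black rubber stop, with neither the amplifier nor the robot ever touching a rail. Then press the green power button on the white block behind the stop fully down and let go. The amplifier is only to be pushed along the board: do not lift, tip or carry it, do not press the button before it is docked, and leave the other things alone.

Things in the scene. Friction and masses are not known exactly. Their poses are not given: they have to be found in the camera images.
- dock: Fixed dark grey board on the desk, 460 long (its x from -260 to +200), 260 wide, top 6 mm above the desk, bare before the mouth (x below 0). Origin: at desk height, on the lane's centre line at its mouth; x points down the lane from mouth to rubber stop, z up. Place and heading vary; x points along world -y within 15 degrees
- stop (a point): centre of the black rubber stop's fixed face, at dock (130, 0), 26 mm above the desk; the rubber is 80 wide and spans 12 to 40 mm above the desk. Behind it is the fixed white block: dock x 136 to 196, y -75 to 75, top 46 mm above the desk
- rail_left: orange guide rail on dock +y side, fixed, 128 long, 12 wide, 20 tall (top 26 mm above the desk). Origin: under its end at the mouth, mid-width, on the board's top, at dock (0, 60); runs along dock x. A flat yellow line on the board marks the mouth. The rails' inner faces are at dock y +54 and -54: a lane 108 wide for the 90 wide amplifier
- rail_right: the same rail on dock -y side, origin at dock (0, -60)
- amp: loose blue metal box, aluminium near end, three low black knobs (8 high) on top near its far end: 150 long (x), 90 wide (y), 44 tall without knobs, 0.4 to 0.85 kg, slides at under 10 N. Origin: centre of its underside; x points to its far end, which enters the lane first. Starts on the board, centre 120 to 140 before the mouth, up to 30 off the centre line and 12 degrees askew
- amp_centre (a point): centre of the amplifier's box, 22 mm above its underside
- amp_front (a point): centre of the amplifier's far end face, 75 mm ahead of amp_centre; touches the stop when docked. The near end then stands 20 mm out of the mouth, so the pusher need not enter the lane
- power (a joint): green push button, 30 across: 0 when up, 0.006 m fully down; springs back by itself; about 5 N to press fully
- power_top (a point): centre of the button's top face, at dock (168, 0); the button is pressed straight down
- adapter: bystander: small steel jack adapter with brass tip standing on the board beside the rail at dock +y, 20 across, 46 tall; origin at its foot
- fader_cap: bystander: red round cap on the board beside the rail at dock -y, 24 across, 22 tall; origin at its foot
- mug: bystander: white mug on the desk, 80 across, 90 tall; origin at its foot
- brick: bystander: white power supply on the desk, 75 x 75 x 28; origin under its centre
- tape: bystander: yellow roll on the desk, 90 across, 22 tall; origin under its centre
- tin: bystander: amber jar with black cap on the desk, 52 across, 60 tall; origin at its foot
Not all that is in view belongs to the job. There is more than one size of the amp; the one meant has the size given above.

How it is judged:
On the way, in this order (a step that is already met when the one before it is completed fails the run):
1. the amplifier is docked against the rubber stop (x of amp_front in the frame of dock above 0.126 m and y of amp_front in the frame of dock between -0.012 and 0.012 m and angle between the x axis of amp and the x axis of dock, either way round below 0.08 rad and angle between amp's own z axis and vertical below 0.05 rad), for 0.2 s.
2. the power button is pressed fully down (value of joint power above 0.0045 m), for 0.05 s.
At the end, for the whole second after the job is handed in: The amplifier lies flat and at rest on the board in the lane, its far end within 4 mm of the rubber stop, within 12 mm of the centre line and 0.08 rad of the lane's direction; the button has been pressed at least 4.5 mm after docking and is up again (all of step 1 and z of amp_centre in the frame of dock below 0.032 m and value of joint power below 0.0015 m and linear speed of amp below 0.01 m/s); the robot touches nothing.
It fails at once if a rail is touched by the amplifier or the robot (more than 0.3 N) (contact force between any of rail_left, rail_right and anything else above 0.3 N).
It fails at once if the amplifier is lifted by more than 6 mm or tipped by more than 0.12 rad (z of amp_centre in the frame of dock above 0.034 m or angle between amp's own z axis and vertical above 0.12 rad).
It fails at once if the button is pressed before the amplifier is docked (value of joint power above 0.003 m and x of amp_front in the frame of dock below 0.124 m).
It fails at once if a bystander is moved by more than 15 mm (distance of any of adapter, fader_cap, mug, brick, tape, tin from where it was at the start of the episode above 0.015 m).
It also fails if it takes over 72 s, if anything falls off the work surface, if the arm or the gripper's body presses on something with over 40 N, if the wrist force passes 120 N, or if a joint passes its speed limit or range.

### The arm

A 6-joint arm with a two-finger parallel gripper is mounted at the origin on the work surface. World frame = base frame: x ahead of the robot, y to its left, z up, the work surface at z = 0. Lengths are in m, angles in rad, forces in N, time in s.
With the tool pointing down it reaches from about 0.425 to 0.95 m from the base axis. Payload 3.5 kg.
Tool frame: the origin (TCP) lies on the centre line of the jaws, within the pads' length; the fingertips stand 17 mm ahead of it and the grasp point (between the pads) lies 2 mm behind it; z points along the fingers, y is the line along which they close (so a half turn about z gives the same grasp; the last joint's range is limited). The gripper opens to 85 mm and grips with 20 to 120 N. Pads are 22 mm wide; open, the fingers measure 114 mm over their backs; the gripper's body (76 mm by 85 mm) begins 54 mm behind the grasp point. The pads swing forward as they close: fully open they stand 13 mm farther back than shut.
Start: joints at [-1.446, 0.286, 1.577, -0, 1.279, -0.15], TCP at [0.183, -0.65, 0.248] pointing down, gripper open.
Joint ranges: [-2.77, 2.77], [-0.9, 2.22], [0.21, 2.48], [-1.53, 4.67], [0.24, 2.81], [-2.84, 2.84]. Speed limits (rad/s): [2.79, 2.79, 3.14, 3.14, 3.14, 3.14].

### API

Orientations are given as a unit quaternion [x, y, z, w].
In Python, from plant import ctrl gives the robot as it stands. The module is installed in compiled form; this text tells all that it offers.
- The arm moves only by the tool drive_tool, never from a script. Its argument "moves" is a list of rows, each a list of 3 entries, a list of its own where there are three numbers: the turn, a rotation vector about the tool's x, y, z in rad, then the shift along the tool's x, y, z in m, then the finger opening in m, from 0 to 0.0854. A call has 1 to 5 rows; each row shifts and turns the commanded pose from where the row before left it, along the tool's axes as they then stand; what a row does not reach is not made up. A row lasts 1/8 s, in which the tool goes at most 62.5 mm and 10.7 degrees, less where a joint would pass 70% of its speed; a pose out of reach is approached as far as the arm can. A call with a gripper value outside its range is refused whole. The fingers move at their own pace and stop on an object; "grip_force" is the grip in N (left out, the last holds). Time passes only in rows, so rows that do not move let the fingers close. It gives the time, the measured TCP pose, the force, the opening and the grip force at its end, in the units of the state.
- ctrl.get_state(): the state, without advancing time (a new reading comes with each control period).
- ctrl.read_camera(name): name is "side" or "top"; returns a dict with "image" (384x512x3 uint8, red, green, blue), "fx", "fy", "cx", "cy" (pixels), "dist" ([k1, k2, p1, p2, k3] as OpenCV has them; the pictures are not rectified), "R" (3x3) and "t" (3): a world point X has camera coordinates R X + t. Camera axes: x right, y down, z forward; pixel columns grow to the right and rows downward; lengths in m; the calibration is good to about 2 mm. A picture is of the moment at which its call begins. There is no depth.
- ctrl.sign_off(): hands the job in; it is judged then, once.
The state is a dict: "time": time; "qpos": joint angles; "dq": joint speeds; "joint_efforts": joint torques, N m; "eef_pos": TCP position; "tcp_rot": TCP orientation; "contact_force": force on the tool from outside, world axes, zero at the start; "wrist_torque": the same for the moment, N m; "opening": opening from 0.0 (shut) to 1.0 (fully open); "finger_force": force on a finger pad.
Only numpy, scipy, OpenCV 4.12 (cv2) and the standard library are available. Lean on these libraries where they do the work, as an engineer would, in place of code of your own. Each camera call takes 0.05 s, during which the arm holds its last target. There are 200 camera calls.

## Working session

There is one attempt and no reset: what is moved stays moved. The work goes in short steps, Python scripts to look and compute and a tool call to move; the robot and the scene stay as the last step left them, time stands still between calls to the robot, and variables do not carry over. Pictures are saved under pics/ and viewed, at most 10 in all, crops included, and the job is handed in when it is done.

Besides the shell and the picture viewer there is one more tool, called as name(argument=value, ...) on one line, values as JSON. drive_tool: Moves the arm, as the interface text tells. Its arguments: {"type":"object","properties":{"moves":{"type":"array","items":{"type":"array"}},"grip_force":{"type":"number"}},"required":["moves"]}

```bash
mkdir -p pics
cat > h.py <<'E'
import numpy as np, cv2
from plant import ctrl
def cam(n):
    c=ctrl.read_camera(n); c['K']=np.array([[c['fx'],0,c['cx']],[0,c['fy'],c['cy']],[0,0,1.]]); c['d']=np.array(c['dist'],float)
    c['R']=np.array(c['R']);c['t']=np.array(c['t']);return c
def ray(c,px,z):
    p=cv2.undistortPoints(np.array(px,float).reshape(-1,1,2),c['K'],c['d']).reshape(-1,2)
    d=np.c_[p,np.ones(len(p))]@c['R']; o=-c['R'].T@c['t']
    return o+d*((z-o[2])/d[:,2])[:,None]
def proj(c,X):
    return cv2.projectPoints(np.array(X,float).reshape(-1,1,3),cv2.Rodrigues(c['R'])[0],c['t'],c['K'],c['d'])[0].reshape(-1,2)
def save(c,n): cv2.imwrite('pics/'+n,c['image'][:,:,::-1])
E
python3 - <<'E'
from h import *
for n in('top','side'):
    c=cam(n); save(c,n+'1.png'); print(n,-c['R'].T@c['t'],c['fx'])
s=ctrl.get_state();print(s['time'],s['tcp_rot'],s['eef_pos'])
E
```

```text
top [0.2187124  0.02602699 1.35426979] 367.92714751636197
side [-0.10021495  0.73404262  0.93730472] 435.73811695152733
0.1 [ 9.90575383e-01  1.36964489e-01  1.40187295e-06 -1.06759737e-03] [ 0.18310346 -0.64911892  0.24706413]
```

View pics/top1.png

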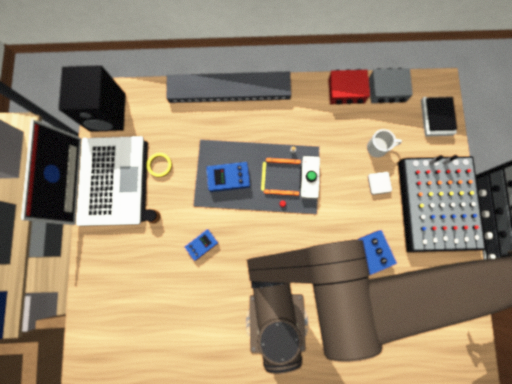

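View pics/side1.png

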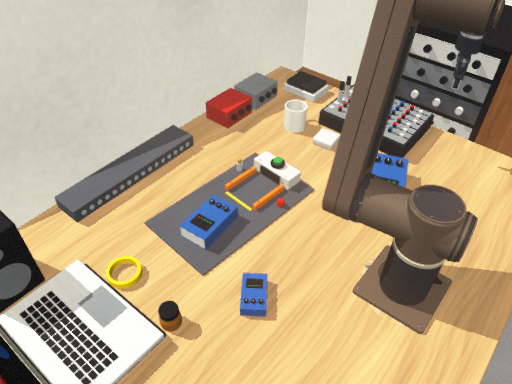

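Top view: the blue boxes that could be the amp are at (228,177) on the board, a small one at (201,245) and another at (378,252) by the arm. The one on the board is the match. The rails run about (265–300, 160–192), and the green button is at (312,176). Next I'll check this in a close crop and measure.

```bash
cat > m.py <<'E'
from h import *
def mask(c,name):
    h=cv2.cvtColor(c['image'],cv2.COLOR_RGB2HSV); H,S,V=cv2.split(h)
    m={'blue':(H>100)&(H<130)&(S>130)&(V>50),'orange':(H>3)&(H<20)&(S>190)&(V>120),'green':(H>45)&(H<85)&(S>120),
       'yellow':(H>22)&(H<34)&(S>170)&(V>120),'grey':(V<110)&(S<70)}[name]
    return m.astype(np.uint8)
def blobs(c,name,amin=8):
    n,l,st,ce=cv2.connectedComponentsWithStats(mask(c,name))
    return [(st[i],ce[i],l==i) for i in range(1,n) if st[i][4]>=amin]
E
python3 - <<'E'
from m import *
ims=[]
for n in('top','side'):
    c=cam(n)
    x0,y0,w,h=(185,130,150,90) if n=='top' else (140,130,190,145)
    ims.append(cv2.resize(c['image'][y0:y0+h,x0:x0+w],(780,h*780//w) if n=='top' else (380,290),interpolation=cv2.INTER_CUBIC))
    for k in('blue','orange','green','yellow'):
        for st,ce,_ in blobs(c,k):
            if x0<ce[0]<x0+w and y0<ce[1]<y0+h: print(n,k,st,ce.round(1),ray(c,ce,{'blue':.05,'orange':.026,'green':.05,'yellow':.006}[k]).round(4))
cv2.imwrite('pics/crop1.png',ims[0][:,:,::-1]);
E
```

```text
top blue [207 162  43  30 882] [228.7 176.5] [[0.5174 0.1623 0.05  ]]
top green [307 172   9   8  58] [311.1 175.5] [[ 0.5132 -0.137   0.05  ]]
side blue [ 180  195   57   52 1068] [209.5 218.7] [[0.5112 0.1705 0.05  ]]
side orange [226 167  30  23 184] [240.  178.2] [[ 0.5737 -0.0315  0.026 ]]
side orange [253 185  30  25 189] [267.6 197. ] [[ 0.4551 -0.0203  0.026 ]]
side green [273 157  10   7  49] [277.5 160.2] [[ 0.5203 -0.1539  0.05  ]]
side yellow [226 192  25  18  62] [237.6 200.2] [[0.5286 0.0325 0.006 ]]
```

View pics/crop1.png

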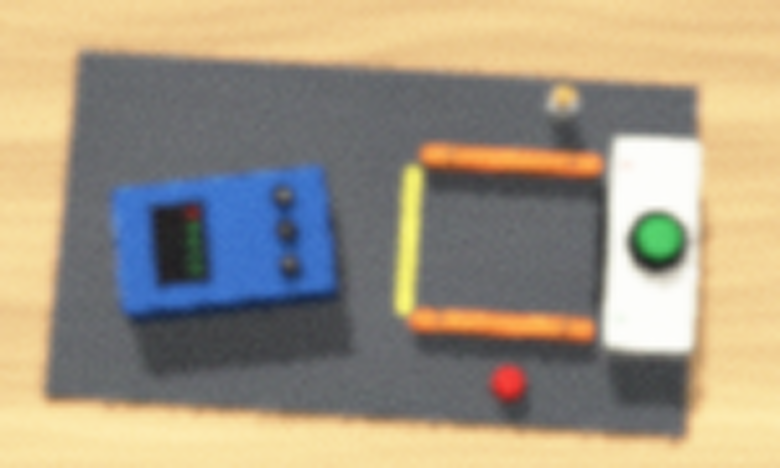

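The crop confirms it: a blue box with three knobs toward the lane, at crop (115–338, 167–318), and it is the only one on the board. Next I'll measure the dock and the amp.

Run:
```python
from m import *
c=cam('top');s=cam('side')
f=lambda L:(np.array(L,float)+.5)/5.2-.5+[185,130]
B=ray(c,f([(80,50),(697,88),(685,437),(48,398)]),.006);print('board',B[:,:2].round(4))
for a,b in((0,1),(3,2),(0,3),(1,2)): d=B[b]-B[a];print(np.hypot(*d[:2]).round(4),np.degrees(np.arctan2(d[1],d[0])).round(2))
# rails: from top ROI
h=cv2.cvtColor(c['image'],cv2.COLOR_RGB2HSV)
m=((h[...,1]>180)&(h[...,0]<18)&(h[...,0]>3)).astype(np.uint8)
roi=np.zeros_like(m);roi[155:198,258:303]=1;m*=roi
n,l,st,ce=cv2.connectedComponentsWithStats(m)
for i in range(1,n):
    if st[i][4]>20:
        ys,xs=np.where(l==i);P=ray(c,np.c_[xs,ys],.026)[:,:2]
        r=cv2.minAreaRect((P*1000).astype(np.float32));print('rail',st[i],r)
for st,ce,mm in blobs(c,'blue',300):
    ys,xs=np.where(mm);P=ray(c,np.c_[xs,ys],.05)[:,:2];print('amp',cv2.minAreaRect((P*1000).astype(np.float32)))
A=ray(c,f([(115,187),(325,167),(338,295),(125,318)]),.05);print(A[:,:2].round(4))
# triangulate green
def tri(pt,ps):
    o1=-c['R'].T@c['t'];o2=-s['R'].T@s['t']
    d1=ray(c,pt,0)[0]-o1;d2=ray(s,ps,0)[0]-o2
    k=np.linalg.lstsq(np.c_[d1,-d2],o2-o1,rcond=None)[0];a=o1+k[0]*d1;b=o2+k[1]*d2
    return ((a+b)/2).round(4),np.linalg.norm(a-b).round(4)
g=[blobs(q,'green',30) for q in(c,s)]
print([(tri(a[1],b[1])) for a in g[0] for b in g[1]])
```

```text
board [[ 0.6775  0.2767]
 [ 0.6353 -0.1765]
 [ 0.379  -0.1546]
 [ 0.4184  0.2973]]
0.4551 -95.32
0.4536 -94.99
0.2599 175.45
0.2573 175.12
rail [268 160  27   3  37] ((575.9584350585938, -30.57822036743164), (96.86686706542969, 6.478208065032959), 85.2931900024414)
amp ((518.4246826171875, 165.6451873779297), (94.7860107421875, 149.3567657470703), 5.316440582275391)
amp ((274.5599060058594, 262.28515625), (57.01508712768555, 96.78197479248047), 36.695159912109375)
amp ((235.79922485351562, -346.1531982421875), (122.65020751953125, 97.2467269897461), 20.20173454284668)
[[0.5608 0.2429]
 [0.5713 0.0946]
 [0.4791 0.087 ]
 [0.4667 0.2354]]
[(array([ 0.5081, -0.135 ,  0.0685]), np.float64(0.0014))]
```

drive_tool(moves=[[[0,0,0.181],[0,0,0],0.08],[[0,0,0.181],[0,0,0],0.08],[[0,0,0],[0.045,-0.04,0],0.08],[[0,0,0],[0.045,-0.04,0],0.08],[[0,0,0],[0.045,-0.04,0],0.08]])

```text
time: 0.92
eef_pos: [0.3292, -0.5408, 0.2483]
tcp_rot: [0.999, -0.044, 0.0, 0.0]
contact_force: [-0.7, -0.4, 0.6]
opening: 0.937
finger_force: 0.0
```

drive_tool(moves=[[[0,0,0],[0.04,-0.045,0],0.08],[[0,0,0],[0.03,-0.05,0],0.08],[[0,0,0],[0,-0.06,0],0.08],[[0,0,0],[0,-0.06,0],0.08],[[0,0,0],[0,-0.06,0],0.08]])

```text
time: 1.55
eef_pos: [0.4218, -0.2721, 0.2484]
tcp_rot: [0.999, -0.044, 0.0, 0.0]
contact_force: [0.3, 0.3, 0.2]
opening: 0.937
finger_force: 0.0
```

drive_tool(moves=[[[0,0,0],[0,-0.06,0],0.08],[[0,0,0],[0,-0.06,0],0.08],[[0,0,0],[0,-0.06,0],0.08],[[0,0,0],[0,-0.06,0],0.08],[[0,0,0],[0,-0.06,0],0.08]])

```text
time: 2.17
eef_pos: [0.4478, 0.0267, 0.2488]
tcp_rot: [0.999, -0.044, 0.001, 0.0]
contact_force: [0.7, -0.2, -0.1]
opening: 0.933
finger_force: 0.0
```

```bash
cat > st.py <<'E'
from h import *
import sys
O=np.array([.5249,.0308]);a=np.radians(-95.0);u=np.array([np.cos(a),np.sin(a)]);v=np.array([-u[1],u[0]])
def dk(p): p=np.asarray(p)[...,:2]-O; return np.stack([p@u,p@v],-1)*1000
def st():
    s=ctrl.get_state();from scipy.spatial.transform import Rotation as R
    M=R.from_quat(s['tcp_rot']).as_matrix();th=np.degrees(np.arctan2(M[1,0],M[0,0]))
    print('t',round(s['time'],2),'dock',dk(s['eef_pos']).round(1),'z',s['eef_pos'][2].round(4),'thx-dock',round(th+95,2),'zax',M[:,2].round(3),'op',round(s['opening'],3),'F',np.round(s['contact_force'],1),'q',np.round(s['qpos'],2))
if __name__=='__main__': st()
E
python3 st.py
```

```text
t 2.17 dock [ 10.8 -76.5] z 0.2488 thx-dock 89.99 zax [ 0.001 -0.    -1.   ] op 0.933 F [ 0.7 -0.2 -0.1] q [-0.17 -0.24  2.11  0.    1.27  1.49]
```

drive_tool(moves=[[[0,0,0],[-0.011,-0.048,0],0.08],[[0,0,0],[-0.011,-0.048,0],0.08],[[0,0,0],[-0.011,-0.048,0],0.08],[[0,0,0],[0,0,0.05],0.08],[[0,0,0],[0,0,0.05],0.08]])

```text
time: 2.8
eef_pos: [0.428, 0.1722, 0.1482]
tcp_rot: [0.999, -0.042, 0.002, -0.0]
contact_force: [-0.2, -0.2, -0.6]
opening: 0.935
finger_force: 0.0
```

drive_tool(moves=[[[0,0,0],[0,0,0.05],0.08],[[0,0,0],[0,0,0.03],0.08],[[0,0,0],[0,0,0.02],0.08],[[0,0,0],[0,0,0.015],0.08],[[0,0,0],[0,0,0.0],0.08]])

```text
time: 3.42
eef_pos: [0.4269, 0.171, 0.0325]
tcp_rot: [0.999, -0.044, -0.001, 0.0]
contact_force: [-0.0, 0.1, 0.7]
opening: 0.934
finger_force: 0.0
```

Run:
```python
from st import *
st();c=cam('top');s=cam('side')
a=c['image'][125:225,180:330];b=s['image'][130:280,130:330]
cv2.imwrite('pics/s1.png',np.vstack([cv2.resize(a,(450,300),interpolation=2),cv2.resize(b,(450,300),interpolation=2)])[:,:,::-1])
```

```text
t 3.42 dock [-131.2 -109.8] z 0.0325 thx-dock 90.0 zax [-0.002 -0.    -1.   ] op 0.934 F [-0.   0.1  0.7] q [0.16 0.12 2.22 0.   0.8  1.82]
```

View pics/s1.png

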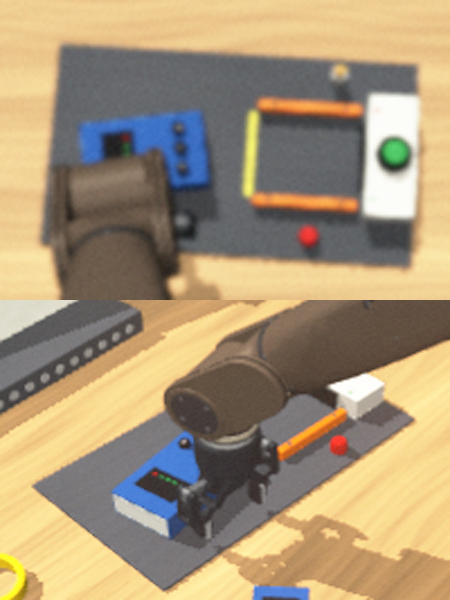

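The top view shows the gripper beside the amp (crop ~110,190). The side view shows both fingers standing on the board side, parallel to the lane and clear of the amp. I'll push sideways to centre and square it.

drive_tool(moves=[[[0,0,0],[0.015,0,0],0.08],[[0,0,0],[0.01,0,0],0.08],[[0,0,0],[0.008,0,0],0.08],[[0,0,0],[0.006,0,0],0.08],[[0,0,0],[0.005,0,0],0.08]])

```text
time: 4.15
eef_pos: [0.4708, 0.1677, 0.033]
tcp_rot: [0.999, -0.043, -0.001, -0.0]
contact_force: [-4.7, 3.0, 2.8]
opening: 0.934
finger_force: 2.3
```

drive_tool(moves=[[[0,0,0],[0.004,0,0],0.08],[[0,0,0],[0.003,0,0],0.08],[[0,0,0],[0.002,0,0],0.08],[[0,0,0],[0,0,0],0.08]])

```text
time: 4.65
eef_pos: [0.4807, 0.1664, 0.0332]
tcp_rot: [0.999, -0.044, 0.0, 0.0]
contact_force: [-0.7, 1.5, -0.4]
opening: 0.937
finger_force: 0.8
```

drive_tool(moves=[[[0,0,0],[-0.01,0,0],0.08],[[0,0,0],[-0.02,0,0],0.08],[[0,0,0],[-0.02,0,0],0.08],[[0,0,0],[0,-0.03,-0.05],0.08],[[0,0,0],[0,-0.03,-0.05],0.08]])

```text
time: 5.28
eef_pos: [0.4353, 0.2308, 0.1342]
tcp_rot: [0.999, -0.044, 0.0, 0.0]
contact_force: [0.8, 0.7, 0.4]
opening: 0.934
finger_force: 0.0
```

drive_tool(moves=[[[0,0,0],[0,-0.06,0],0.08],[[0,0,0],[0,-0.06,0],0.08],[[0,0,0],[0.03,-0.05,0],0.08],[[0,0,0],[0,0,0],0.08]])

```text
time: 5.78
eef_pos: [0.482, 0.3999, 0.1329]
tcp_rot: [0.999, -0.043, 0.001, -0.0]
contact_force: [0.2, -0.3, -0.0]
opening: 0.94
finger_force: 0.0
```

```bash
cat > amp.py <<'E'
from st import *
from m import *
def amp(tag=None):
    c=cam('top')
    for s_,ce,mm in blobs(c,'blue',150):
        if 195<ce[0]<300 and 150<ce[1]<205:
            mm=cv2.morphologyEx(mm.astype(np.uint8),cv2.MORPH_CLOSE,np.ones((5,5)))
            ys,xs=np.where(mm>0);P=dk(ray(c,np.c_[xs,ys],.05)).astype(np.float32);r=cv2.minAreaRect(P);print('amp dock',cv2.boxPoints(r).round(1).tolist(),r[2],np.round(r[0],1),np.round(r[1],1))
    if tag: cv2.imwrite('pics/'+tag,cv2.resize(c['image'][130:220,185:335],(750,450),interpolation=2)[:,:,::-1])
E
python3 -c "
from amp import *
st();amp('a1.png')"
```

```text
t 5.78 dock [-364.   -74.9] z 0.1329 thx-dock 90.13 zax [ 0.002  0.001 -1.   ] op 0.94 F [ 0.2 -0.3 -0. ] q [ 0.53  0.3   1.79 -0.    1.06  2.19]
amp dock [[-204.10000610351562, 44.70000076293945], [-202.5, -50.29999923706055], [-50.400001525878906, -47.79999923706055], [-51.900001525878906, 47.20000076293945]] 0.9364475607872009 [-127.2   -1.6] [152.1  95. ]
```

View pics/a1.png

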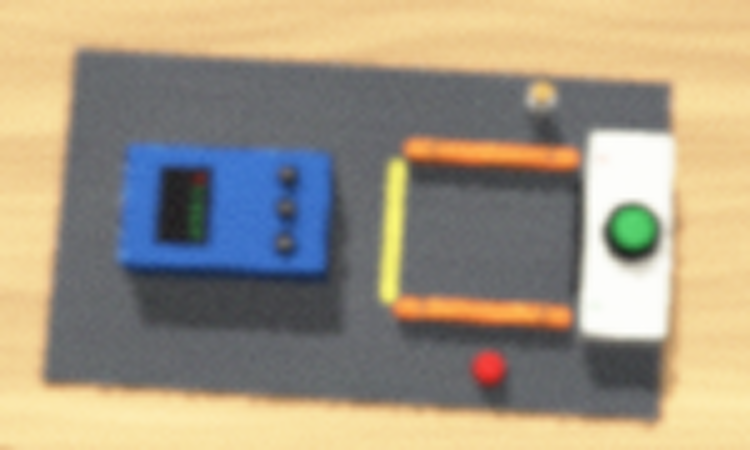

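The picture shows the amp straight, in line with the lane (crop 122–330, 147–272), and centred to within about 2 mm. Next I'll turn the tool for the push from behind.

drive_tool(moves=[[[0,0,-0.1745],[0,0,0],0.05],[[0,0,-0.1745],[0,0,0],0.05],[[0,0,-0.1745],[0,0,0],0.05],[[0,0,-0.1745],[0,0,0],0.05],[[0,0,-0.1745],[0,0,0],0.05]])

```text
time: 6.45
eef_pos: [0.4801, 0.396, 0.1337]
tcp_rot: [0.923, 0.385, 0.0, 0.0]
contact_force: [-0.9, 0.0, -0.2]
opening: 0.587
finger_force: 0.0
```

drive_tool(moves=[[[0,0,-0.1745],[0,0,0],0.05],[[0,0,-0.1745],[0,0,0],0.05],[[0,0,-0.1745],[0,0,0],0.05],[[0,0,-0.1745],[0,0,0],0.05],[[0,0,0],[-0.04,0.035,0],0.05]])

```text
time: 7.08
eef_pos: [0.5102, 0.3548, 0.1338]
tcp_rot: [0.736, 0.677, 0.0, 0.0]
contact_force: [0.9, 0.4, 0.1]
opening: 0.584
finger_force: 0.0
```

drive_tool(moves=[[[0,0,0],[-0.045,0.04,0],0.05],[[0,0,0],[-0.035,0,0.03],0.05],[[0,0,0],[0,0,0.04],0.05],[[0,0,0],[0,0,0.025],0.05],[[0,0,0],[0,0,0.005],0.05]])

```text
time: 7.7
eef_pos: [0.5427, 0.2697, 0.0317]
tcp_rot: [0.738, 0.675, -0.002, -0.001]
contact_force: [-0.5, -0.7, -0.7]
opening: 0.585
finger_force: 0.0
```

```bash
python3 st.py
```

```text
t 7.7 dock [-239.5   -3.1] z 0.0317 thx-dock 179.9 zax [-0.004 -0.001 -1.   ] op 0.585 F [-0.5 -0.7 -0.7] q [ 0.29  0.4   1.87 -0.    0.88  0.38]
```

drive_tool(moves=[[[0,0,0],[-0.012,0.003,0],0.05],[[0,0,0],[-0.008,0,0],0.05],[[0,0,0],[-0.01,0,0],0.05],[[0,0,0],[-0.012,0,0],0.05],[[0,0,0],[-0.01,0,0],0.05]])

```text
time: 8.32
eef_pos: [0.5442, 0.2196, 0.0348]
tcp_rot: [0.738, 0.675, 0.002, 0.0]
contact_force: [0.4, 6.1, 2.9]
opening: 0.585
finger_force: 2.8
```

drive_tool(moves=[[[0,0,0],[-0.01,0,0],0.05],[[0,0,0],[-0.008,0,0],0.05],[[0,0,0],[-0.005,0,0],0.05],[[0,0,0],[0,0,0],0.05]])

```text
time: 8.82
eef_pos: [0.542, 0.1963, 0.0344]
tcp_rot: [0.738, 0.675, 0.001, 0.0]
contact_force: [0.8, 2.5, 2.9]
opening: 0.583
finger_force: 1.6
```

```bash
python3 -c "
from amp import *
st();amp('a2.png')"
```

```text
t 8.82 dock [-166.4    2.7] z 0.0344 thx-dock 179.95 zax [ 0.002  0.001 -1.   ] op 0.583 F [0.8 2.5 2.9] q [0.17 0.34 1.94 0.   0.85 0.26]
amp dock [[-134.3000030517578, 44.0], [-131.60000610351562, -52.099998474121094], [-11.800000190734863, -48.79999923706055], [-14.399999618530273, 47.20000076293945]] 1.557816743850708 [-73.   -2.4] [119.9  96.1]
```

View pics/a2.png

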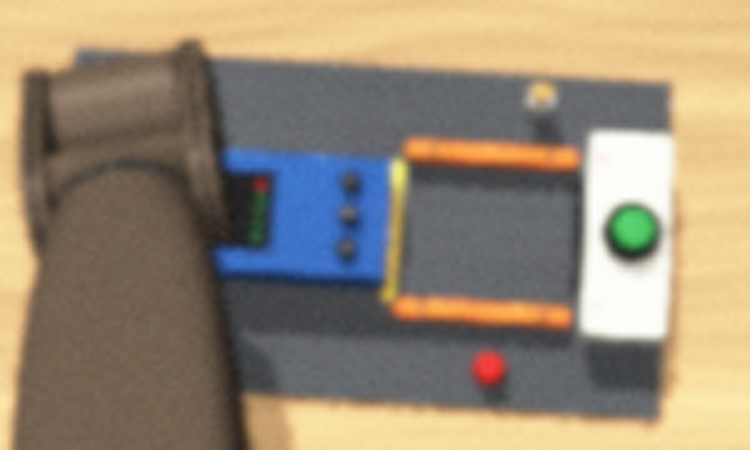

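```bash
cat > prof.py <<'E'
from amp import *
def w(x,y,z): p=O+x/1000*u+y/1000*v; return [p[0],p[1],z]
def prof(c,x,y0,y1,z,f):
    ys=np.arange(y0,y1,.5); P=proj(c,[w(x,y,z) for y in ys]).astype(np.float32)
    s=cv2.remap(c['image'],P[:,0].reshape(1,-1),P[:,1].reshape(1,-1),cv2.INTER_LINEAR)[0].astype(float)
    return ys,f(s)
red=lambda s:np.clip(s[:,0]-s[:,2]-25,0,None)
blue=lambda s:s[:,2]-s[:,0]
def rails(c):
    for y0,y1 in((45,80),(-80,-45)):
        r=[]
        for x in range(15,120,8):
            ys,g=prof(c,x,y0,y1,.026,red); r.append((x,(ys*g).sum()/g.sum()))
        r=np.array(r);k=np.polyfit(r[:,0],r[:,1],1);print('rail fit y@0',k[1].round(2),'y@128',np.polyval(k,128).round(2),'slope deg',np.degrees(k[0]).round(2),'res',np.std(r[:,1]-np.polyval(k,r[:,0])).round(2))
def ampedge(c,x0,x1):
    for y0,y1 in((25,70),(-70,-25)):
        r=[]
        for x in range(x0,x1,6):
            ys,g=prof(c,x,y0,y1,.05,blue); h=g.max()/2; i=np.where(g>h)[0]; r.append((x,ys[i[-1] if y0>0 else i[0]]))
        r=np.array(r);k=np.polyfit(r[:,0],r[:,1],1);print('amp edge',np.polyval(k,[x0,x1]).round(2),np.degrees(k[0]).round(2),np.std(r[:,1]-np.polyval(k,r[:,0])).round(2))
E
python3 -c "
from prof import *
c=cam('top');rails(c);ampedge(c,-125,-18)"
```

```text
rail fit y@0 60.13 y@128 59.74 slope deg -0.18 res 0.16
rail fit y@0 -59.7 y@128 -59.83 slope deg -0.06 res 0.28
amp edge [45.68 45.36] -0.17 0.38
amp edge [-46.71 -47.08] -0.2 0.34
```

drive_tool(moves=[[[0,0,0],[-0.008,0,0],0.05],[[0,0,0],[-0.012,0,0],0.05],[[0,0,0],[-0.012,0,0],0.05],[[0,0,0],[-0.01,0,0],0.05],[[0,0,0],[-0.008,0,0],0.05]])

```text
time: 9.55
eef_pos: [0.5371, 0.147, 0.0339]
tcp_rot: [0.737, 0.675, 0.001, -0.0]
contact_force: [1.5, 6.0, 2.9]
opening: 0.586
finger_force: 3.1
```

```bash
python3 -c "
from prof import *
st();c=cam('top');ampedge(c,-70,25);amp()"
```

```text
t 9.55 dock [-116.8    2. ] z 0.0339 thx-dock 179.97 zax [ 0.001  0.002 -1.   ] op 0.586 F [1.5 6.  2.9] q [0.08 0.31 1.99 0.   0.84 0.17]
amp edge [46.08 43.07] -1.82 0.56
amp edge [-47.03 -46.9 ] 0.08 0.37
amp dock [[-80.80000305175781, 44.599998474121094], [-80.30000305175781, -50.20000076293945], [42.70000076293945, -49.599998474121094], [42.20000076293945, 45.29999923706055]] 0.30659714341163635 [-19.1  -2.5] [123.   94.8]
```

drive_tool(moves=[[[0,0,0],[-0.009,0,0],0.05],[[0,0,0],[-0.01,0,0],0.05],[[0,0,0],[-0.01,0,0],0.05],[[0,0,0],[-0.009,0,0],0.05],[[0,0,0],[-0.007,0,0],0.05]])

```text
time: 10.28
eef_pos: [0.5328, 0.1022, 0.0335]
tcp_rot: [0.737, 0.675, 0.0, -0.001]
contact_force: [0.4, 5.6, 3.2]
opening: 0.588
finger_force: 3.0
```

```bash
python3 -c "
from prof import *
st();c=cam('top');ampedge(c,-40,70);amp()"
```

```text
t 10.28 dock [-71.8   1.6] z 0.0335 thx-dock 179.97 zax [-0.     0.001 -1.   ] op 0.588 F [0.4 5.6 3.2] q [0.   0.28 2.03 0.   0.83 0.09]Traceback (most recent call last):
  File "<string>", line 3, in <module>
    st();c=cam('top');ampedge(c,-40,70);amp()
                      ~~~~~~~^^^^^^^^^^
  File "prof.py", line 19, in ampedge
    ys,g=prof(c,x,y0,y1,.05,blue); h=g.max()/2; i=np.where(g>h)[0]; r.append((x,ys[i[-1] if y0>0 else i[0]]))
                                                                                   ~^^^^
IndexError: index -1 is out of bounds for axis 0 with size 0
```

```bash
python3 -c "
from prof import *
c=cam('top');amp();ampedge(c,15,75)"
```

```text
amp dock [[-29.600000381469727, -48.5], [86.19999694824219, -51.5], [88.5999984741211, 40.70000076293945], [-27.200000762939453, 43.79999923706055]] 88.49588012695312 [29.5 -3.9] [ 92.3 115.8]
amp edge [42.05 42.83] 0.75 0.2
amp edge [-46.85 -47.73] -0.84 0.39
```

drive_tool(moves=[[[0,0,0],[-0.008,0,0],0.05],[[0,0,0],[-0.009,0,0],0.05],[[0,0,0],[-0.008,0,0],0.05],[[0,0,0],[-0.006,0,0],0.05],[[0,0,0],[-0.004,0,0],0.05]])

```text
time: 11.05
eef_pos: [0.5294, 0.0669, 0.033]
tcp_rot: [0.737, 0.675, -0.0, -0.0]
contact_force: [0.4, 3.5, 1.5]
opening: 0.586
finger_force: 2.3
```

drive_tool(moves=[[[0,0,0],[-0.003,0,0],0.05],[[0,0,0],[-0.002,0,0],0.05]])

```text
time: 11.3
eef_pos: [0.529, 0.0617, 0.033]
tcp_rot: [0.737, 0.676, -0.0, -0.0]
contact_force: [-0.6, 3.9, 1.2]
opening: 0.584
finger_force: 2.1
```

drive_tool(moves=[[[0,0,0],[-0.002,0,0],0.05]])

```text
time: 11.42
eef_pos: [0.5288, 0.0598, 0.033]
tcp_rot: [0.737, 0.676, -0.0, -0.0]
contact_force: [0.3, 3.5, -0.6]
opening: 0.591
finger_force: 1.9
```

```bash
python3 -c "
from prof import *
st();c=cam('top');amp('a3.png');ampedge(c,50,115)"
```

```text
t 11.43 dock [-29.2   1.4] z 0.033 thx-dock 179.99 zax [-0.001 -0.    -1.   ] op 0.591 F [ 0.3  3.5 -0.6] q [-0.08  0.26  2.05 -0.    0.83  0.01]
amp dock [[21.299999237060547, -49.29999923706055], [128.0, -50.79999923706055], [129.1999969482422, 41.0], [22.5, 42.5]] 89.19725036621094 [75.2 -4.1] [ 91.8 106.7]
amp edge [42.57 42.22] -0.3 0.27
amp edge [-47.   -47.69] -0.61 0.45
```

drive_tool(moves=[[[0,0,0],[-0.001,0,0],0.05],[[0,0,0],[-0.001,0,0],0.05]])

```text
time: 11.78
eef_pos: [0.5291, 0.059, 0.0331]
tcp_rot: [0.738, 0.675, 0.001, -0.001]
contact_force: [2.1, 9.9, -1.9]
opening: 0.589
finger_force: 5.4
```

drive_tool(moves=[[[0,0,0],[-0.001,0,0],0.05],[[0,0,0],[-0.001,0,0],0.05]])

```text
time: 12.02
eef_pos: [0.5291, 0.0589, 0.0332]
tcp_rot: [0.738, 0.675, 0.003, -0.002]
contact_force: [2.6, 18.4, -1.1]
opening: 0.584
finger_force: 9.3
```

```bash
python3 -c "
from prof import *
st()"
```

```text
t 12.03 dock [-28.4   1.7] z 0.0332 thx-dock 179.84 zax [ 0.001  0.006 -1.   ] op 0.584 F [ 2.6 18.4 -1.1] q [-0.08  0.26  2.05  0.01  0.83  0.  ]
```

The force rose to 18 N with the tool stalled, so the amp is docked. I'll back off and go over the button.

drive_tool(moves=[[[0,0,0],[0.004,0,0],0.05],[[0,0,0],[0.015,0,0],0.05],[[0,0,0],[0.03,0,0],0.05],[[0,0,0],[0,0,-0.055],0.05],[[0,0,0],[0,0,-0.055],0.0]])

```text
time: 12.65
eef_pos: [0.5324, 0.1051, 0.1436]
tcp_rot: [0.737, 0.676, -0.001, -0.0]
contact_force: [-0.0, 0.1, -0.2]
opening: 0.386
finger_force: 0.0
```

drive_tool(moves=[[[0,0,0],[-0.05,0,-0.01],0.0],[[0,0,0],[-0.06,0,0],0.0],[[0,0,0],[-0.06,0,0],0.0],[[0,0,0],[-0.06,0,0],0.0],[[0,0,0],[-0.01,0,0],0.0]])

```text
time: 13.28
eef_pos: [0.5119, -0.1376, 0.1537]
tcp_rot: [0.739, 0.674, -0.0, 0.001]
contact_force: [-0.1, -0.1, -0.5]
opening: -0.002
finger_force: 0.0
```

```bash
python3 -c "
from prof import *
st();s=cam('side');cv2.imwrite('pics/b1.png',cv2.resize(s['image'][100:250,160:360],(800,600),interpolation=2)[:,:,::-1])"
```

```text
t 13.28 dock [168.9   1.7] z 0.1537 thx-dock 179.73 zax [ 0.    -0.002 -1.   ] op -0.002 F [-0.1 -0.1 -0.5] q [-0.45  0.07  2.01 -0.    1.06 -0.36]
```

View pics/b1.png

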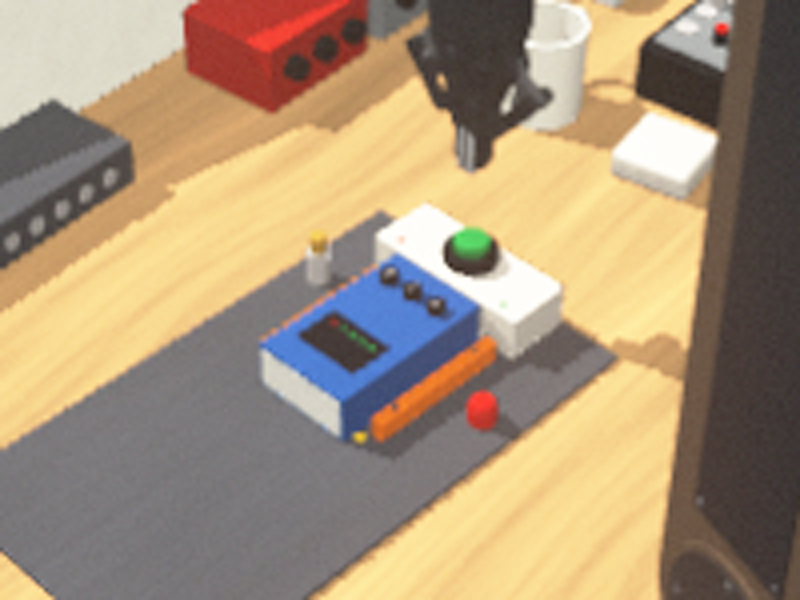

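The side view shows the amp in the lane against the stop, with clearance on both sides. The closed fingers are straight above the green button (473,240). Pressing now.

drive_tool(moves=[[[0,0,0],[0,-0.002,0.03],0.0],[[0,0,0],[0,0,0.02],0.0],[[0,0,0],[0,0,0.007],0.0],[[0,0,0],[0,0,0.003],0.0],[[0,0,0],[0,0,0.003],0.0]])

```text
time: 13.95
eef_pos: [0.5109, -0.134, 0.0911]
tcp_rot: [0.737, 0.676, 0.0, 0.001]
contact_force: [-0.0, 0.1, -0.3]
opening: -0.002
finger_force: 0.0
```

drive_tool(moves=[[[0,0,0],[0,0,0.002],0.0],[[0,0,0],[0,0,0.002],0.0]])

```text
time: 14.2
eef_pos: [0.5105, -0.1343, 0.0867]
tcp_rot: [0.737, 0.675, 0.0, 0.0]
contact_force: [-0.3, 0.4, -0.1]
opening: 0.001
finger_force: 0.0
```

drive_tool(moves=[[[0,0,0],[0,0,0.002],0.0],[[0,0,0],[0,0,0.002],0.0]])

```text
time: 14.45
eef_pos: [0.5103, -0.1343, 0.0826]
tcp_rot: [0.737, 0.675, 0.0, 0.0]
contact_force: [-1.8, 0.0, 3.2]
opening: -0.001
finger_force: 1.4
```

drive_tool(moves=[[[0,0,0],[0,0,0.002],0.0],[[0,0,0],[0,0,0.002],0.0]])

```text
time: 14.7
eef_pos: [0.5104, -0.1344, 0.0789]
tcp_rot: [0.737, 0.675, 0.0, 0.0]
contact_force: [-3.6, 1.8, 14.3]
opening: -0.0
finger_force: 7.7
```

drive_tool(moves=[[[0,0,0],[0,0,0.0015],0.0],[[0,0,0],[0,0,0.001],0.0]])

```text
time: 14.95
eef_pos: [0.5106, -0.1343, 0.0787]
tcp_rot: [0.737, 0.676, -0.0, -0.001]
contact_force: [-8.6, 3.3, 21.6]
opening: 0.001
finger_force: 11.0
```

drive_tool(moves=[[[0,0,0],[0,0,-0.004],0.0],[[0,0,0],[0,0,-0.01],0.0],[[0,0,0],[0,0,-0.04],0.0],[[0,0,0],[0,0,-0.05],0.0],[[0,0,0],[0,0,0],0.0]])

```text
time: 15.58
eef_pos: [0.5128, -0.1354, 0.1848]
tcp_rot: [0.737, 0.676, 0.002, 0.005]
contact_force: [-0.3, -0.3, -0.2]
opening: 0.002
finger_force: 0.0
```

```bash
python3 -c "
from prof import *
st();s=cam('side');cv2.imwrite('pics/b2.png',cv2.resize(s['image'][100:250,160:360],(800,600),interpolation=2)[:,:,::-1])"
```

```text
t 15.57 dock [166.6   2.4] z 0.1848 thx-dock 179.99 zax [ 0.009 -0.004 -1.   ] op 0.002 F [-0.3 -0.3 -0.2] q [-0.45  0.03  1.99  0.    1.11 -0.36]
```

View pics/b2.png

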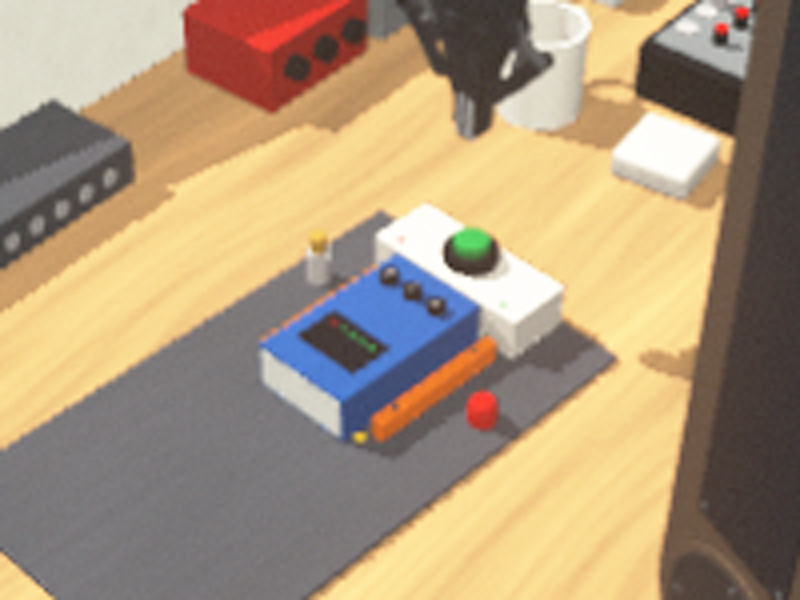

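The amp hasn't moved, the button at (473,240) is up again, and the arm is clear of everything. Handing in.

```bash
python3 -c "
from plant import ctrl
print(ctrl.sign_off())"
```

```text
the job is handed in; nothing more can be done
None
```

I pushed the amplifier down the lane against the rubber stop, pressed the power button fully and let it spring back, then handed the job in at about 15.6 s; the hand-in returned no verdict.

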